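# Refit the service cover in the tube bender

## Task

Two yellow covers lie on the bench; the longer one belongs in the open service well of the blue tube bender. It is longer than the opening, so lower it in tilted, slip its leading end under the red lip, then let the other end down so that it lies flat on the ledges inside the well, and let go. Leave the shorter cover where it is.

Things in the scene. Friction and masses are not known exactly. Their poses are not given: they have to be found in the camera images.
- cover_center (a point): Long cover, to be fitted: loose yellow plate, 175 (x) by 110 (y) by 6 mm, about 0.3 kg, flat on the bench; either end may lead. Across its middle a black D-grip: upright-faced bar 64 mm along y, 14 mm thick along x, 47 to 71 mm above the plate's underside. Point: middle of the cover, 35.5 mm above its underside, 23.5 mm below the bar's middle. z up from the plate.
- well (a point): Open well in the top of the blue tube bender (fixed, 130 mm high). Point: middle of the well at ledge height. x along it, away from the red lip; y across; z up. Inside 195 mm (x) by 130 mm (y); rim 36 mm above the ledges; end walls 20 mm thick. Ledges all round: 60 mm wide at the lip end, 30 mm at the other, 20 mm at the sides. A bending roll beside it (y over 95 mm) stands 42 mm above the rim.
- lip (a point): Red lip, a fixed 6 mm plate over the robot-side (-x) end of the well, covering its last 43 mm, so that the opening left is only 152 mm long. Point: middle of the lip's free edge, at its underside, 30 mm above the ledges and 54.5 mm from the well's middle. Axes as the well's. With one end of the long cover under it and the cover flat, the cover has 10 mm of play each way in the well.
- short_cover_center (a point): Short cover, to be left alone: like the long one, with the same grip, but its plate is only 110 by 110 mm. Point: its middle, 35.5 mm above its underside.
Mind the look-alikes: they are no part of the job. Leave any pink look-alike of the part that bears cover_center alone.

How it is judged:
By the outcome, as a careful person would: the job done as asked, in the order asked, and still so for the second after the job is handed in, with the robot touching nothing.
It also fails if it takes over 50 s, if anything falls off the work surface, if the arm or the gripper's body presses on something with over 40 N, if the wrist force passes 120 N, or if a joint passes its speed limit or range.

## Robot

A 6-joint arm with a two-finger parallel gripper is mounted at the origin on the work surface. World frame = base frame: x ahead of the robot, y to its left, z up, the work surface at z = 0. Lengths are in m, angles in rad, forces in N, time in s.
With the tool pointing down it reaches from about 0.4 to 0.825 m from the base axis. Payload 7 kg.
Tool frame: the origin (TCP) lies midway between the tips of the shut fingers; the grasp point (between the pads) lies 19 mm behind it (r.hold_point_z is the distance from the TCP to the grasp point, in m); z points along the fingers, y is the direction in which the jaws open and shut (so a half turn about z gives the same grasp; the last joint's range is limited). The gripper opens to 88 mm and grips with 3 to 60 N. Pads are 19 mm wide; open, the fingers measure 130 mm over their backs; the gripper's body (78 mm by 193 mm) begins 47 mm behind the grasp point.
Start: joints at [-0.855, 0.359, 0.012, 0, -1.224, -0.288], TCP at [0.28, -0.614, 0.227] pointing down, gripper open.
Joint ranges: [-3.07, 3.07], [-1.43, 2.12], [-1.02, 1.25], [-3.03, 1.67], [-3.05, -0], [-3.03, 3.03]. Speed limits (rad/s): [2.39, 2.39, 3.01, 3.14, 3.14, 3.14].

## Interface

Orientations are given as a unit quaternion [x, y, z, w].
In Python, from workcell import r gives the robot as it stands.
- The arm moves only by the tool drive_tool, never from a script. Its argument "plan" is a list of rows, each a list of 7 numbers: the turn, a rotation vector about the world's x, y, z in rad, then the shift along the world's x, y, z in cm, then the closure, from 0 (fully open) to 1 (shut). A call has 1 to 5 rows; each row is the pose to reach, as a shift and turn from the pose commanded when the call began; what a row does not reach only later rows make up. A row lasts 1/8 s, in which the tool goes at most 62.5 mm and 10.7 degrees, less where a joint would pass 70% of its speed; a pose out of reach is approached as far as the arm can. A call with a gripper value outside its range is refused whole. The fingers move at their own pace and stop on an object; "force" is the grip in N (left out, the last holds). Time passes only in rows, so rows that repeat a pose let the fingers close. It gives the time, the measured TCP pose, the force and the opening at its end, in the units of the state.
- r.get_state(): the state, without advancing time (a new reading comes with each control period).
- r.snapshot(name): name is "side" or "top" or "wrist"; returns a dict with "img" (480x640x3 uint8, red, green, blue), "fx", "fy", "cx", "cy" (pixels), "rvec" (rotation vector, rad) and "tvec" (3), from world to camera coordinates, as OpenCV has them. Camera axes: x right, y down, z forward; pixel columns grow to the right and rows downward; lengths in m; the calibration is good to about 2 mm. A picture is of the moment at which its call begins. There is no depth.
- r.sign_off(): hands the job in, once; it reports no verdict.
Trained networks look in the newest picture that a camera, given by its name, has taken for a name from the list of things; names that differ only in an ending like _2 or _b are one class to them, and where a whole thing is asked for, a point or a joint stands for the part that bears it (a point fixed in the world has none). Each returns a list of dicts, best first, with "score" (0 to 1); they miss things now and then, are a little off and sometimes report something else, mostly with a low value. They report only what shows in the picture. A call takes as long as a camera call. They do not tell look-alikes from the thing itself.
- r.recognise(camera, label): "position" ([column, row] in pixels, amid what is visible of it).
- r.masks_of(camera, label): "pixels" (480x640 bool, what is visible of it) and "position" ([column, row] in pixels, amid what is visible of it).
The state is a dict: "t": time; "joint_pos": joint angles; "qvel": joint speeds; "tau": joint torques, N m; "position": TCP position; "eef_rot": TCP orientation; "wrist_force": force on the tool from outside, world axes, zero at the start; "moment": the same for the moment, N m; "finger_gap": opening from 0.0 (shut) to 1.0 (fully open).
Only numpy, scipy, OpenCV 4.12 (cv2) and the standard library are available. Lean on these libraries where they do the work, as an engineer would, in place of code of your own. Each camera call takes 0.05 s, during which the arm holds its last target.

## Working session

There is one attempt and no reset: what is moved stays moved. The work goes in short steps, Python scripts to look and compute and a tool call to move; the robot and the scene stay as the last step left them, time stands still between calls to the robot, and variables do not carry over. Pictures are saved under pics/ and viewed, and the job is handed in when it is done.

Besides the shell and the picture viewer there is one more tool, called after "Request:" as name([rows], argument=value, ...), one row to a line, values as JSON. drive_tool: Moves the arm, as the interface text tells. Its arguments: {"type":"object","properties":{"plan":{"type":"array"},"force":{"type":"number"}},"required":["plan"]}

```bash
ls; mkdir -p pics
cat > h.py <<'E'
import numpy as np, cv2
from workcell import r
def snap(c,fn=None):
    s=r.snapshot(c)
    if fn: cv2.imwrite('pics/'+fn,s['img'][:,:,::-1])
    return s
def P(s):
    R=cv2.Rodrigues(np.array(s['rvec'],float))[0];t=np.array(s['tvec'],float).ravel()
    return R,t
def ray(s,uv):
    R,t=P(s);d=np.array([(uv[0]-s['cx'])/s['fx'],(uv[1]-s['cy'])/s['fy'],1.])
    return -R.T@t,R.T@d
def at_z(s,uv,z):
    o,d=ray(s,uv);return o+d*(z-o[2])/d[2]
def proj(s,p):
    R,t=P(s);c=R@np.asarray(p,float)+t
    return np.array([s['fx']*c[0]/c[2]+s['cx'],s['fy']*c[1]/c[2]+s['cy']])
E
python3 - <<'E'
from h import *
np.set_printoptions(precision=3,suppress=True)
for c in ['side','top']:
    s=snap(c,c+'0.png');R,t=P(s);print(c,-R.T@t,s['fx'],R[2])
    for l in ['cover_center','well','lip','short_cover_center']:
        print(l,[(round(d['score'],2),np.round(d['position'])) for d in r.recognise(c,l)])
print(r.get_state())
E
```

```text
pics
side [0.289 0.476 0.785] 446.89022411511456 [ 0.132 -0.62  -0.773]
cover_center [(0.93, array([368., 262.])), (0.72, array([343., 388.])), (0.71, array([413., 192.])), (0.67, array([298., 184.])), (0.41, array([158., 377.]))]
well [(0.8, array([157., 373.]))]
lip [(0.9, array([159., 379.]))]
short_cover_center [(0.77, array([272., 243.]))]
top [ 0.315 -0.043  1.132] 605.5847109130171 [ 0.109 -0.036 -0.993]
cover_center [(0.98, array([454., 196.])), (0.89, array([478., 345.])), (0.65, array([345., 287.])), (0.65, array([196., 306.]))]
well [(0.87, array([145., 128.])), (0.5, array([342., 187.]))]
lip [(0.75, array([150., 128.]))]
short_cover_center [(0.86, array([344., 187.]))]
{'t': 0.5, 'joint_pos': array([-0.855,  0.359,  0.012, -0.   , -1.224, -0.288]), 'qvel': array([ 0.001, -0.001,  0.003,  0.001, -0.001,  0.002]), 'tau': array([  0.001, -58.18 ,  29.307,   6.997,   0.012,  -0.   ]), 'position': array([ 0.28 , -0.614,  0.227]), 'eef_rot': array([-0.212,  0.977,  0.   , -0.   ]), 'wrist_force': array([-0.034, -0.91 , -0.563]), 'moment': array([-0.  , -0.03, -0.03]), 'finger_gap': 0.9989483235278989}
```

View pics/top0.png

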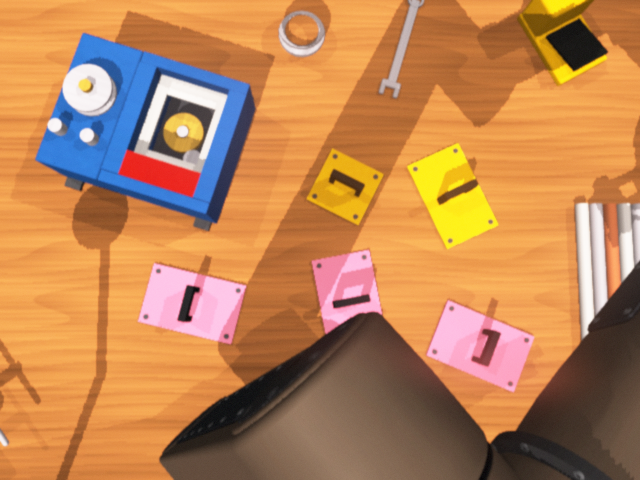

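View pics/side0.png

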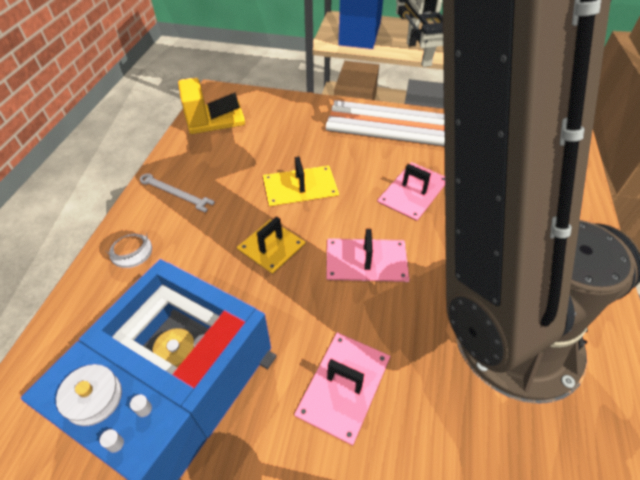

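Top view: the candidates for the long cover are yellow (454,196), pink (478,345), pink (345,290) and pink (192,304). The yellow cover at (344,187) is square, so it is the short one. The plate at (454,196) is the only yellow oblong, so I'll measure and confirm it in an enlarged crop.

Run:
```python
from h import *
np.set_printoptions(precision=4,suppress=True)
out=[]
for c,pt in [('top',(454,196)),('side',(300,184))]:
    s=snap(c);ms=r.masks_of(c,'cover_center')
    m=min(ms,key=lambda d:np.hypot(d['position'][0]-pt[0],d['position'][1]-pt[1]))
    print(c,m['position'],m['pixels'].sum())
    hsv=cv2.cvtColor(s['img'],cv2.COLOR_RGB2HSV)
    near=cv2.dilate(m['pixels'].astype(np.uint8),np.ones((9,9)))
    y=cv2.inRange(hsv,(22,120,60),(35,255,255))&(near*255)
    if c=='top':
      cn=max(cv2.findContours(y,0,2)[0],key=cv2.contourArea)
      h=cv2.convexHull(cn)[:,0]
      W=np.array([at_z(s,p,0.006)[:2] for p in h])
      rc=cv2.minAreaRect((W*1000).astype(np.float32));print(rc,cv2.boxPoints(rc))
    x0,y0=pt;cr=s['img'][y0-75:y0+75,x0-100:x0+100]
    out.append(cv2.resize(cr[:,:,::-1],None,fx=4,fy=4,interpolation=2))
    for l in ['well','lip']:
        print(l,[d['position'] for d in r.recognise(c,l)])
cv2.imwrite('pics/crop1.png',out[0])
s=snap('top')
cr=s['img'][20:245,20:275]
cv2.imwrite('pics/well1.png',cv2.resize(cr[:,:,::-1],None,fx=2.6,fy=2.6,interpolation=2))
s=snap('side')
cr=s['img'][255:480,20:285]
cv2.imwrite('pics/well2.png',cv2.resize(cr[:,:,::-1],None,fx=2.6,fy=2.6,interpolation=2))
```

```text
top [452.2, 193.8] 5236
((519.3050537109375, -327.4163818359375), (176.294921875, 111.00586700439453), 24.78738021850586) [[ 416.0089 -313.983 ]
 [ 462.5483 -414.7618]
 [ 622.6012 -340.8498]
 [ 576.0618 -240.0709]]
well [[144.6, 129.8]]
lip [[145.8, 128.5]]
side [296.4, 184.2] 2390
well [[158.5, 374.3]]
lip [[157.9, 374.8]]
```

View pics/crop1.png

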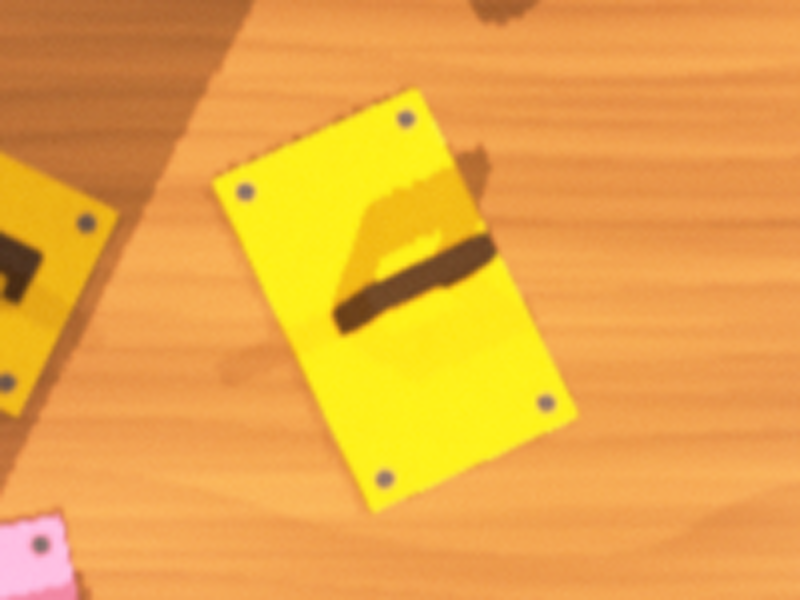

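View pics/well1.png

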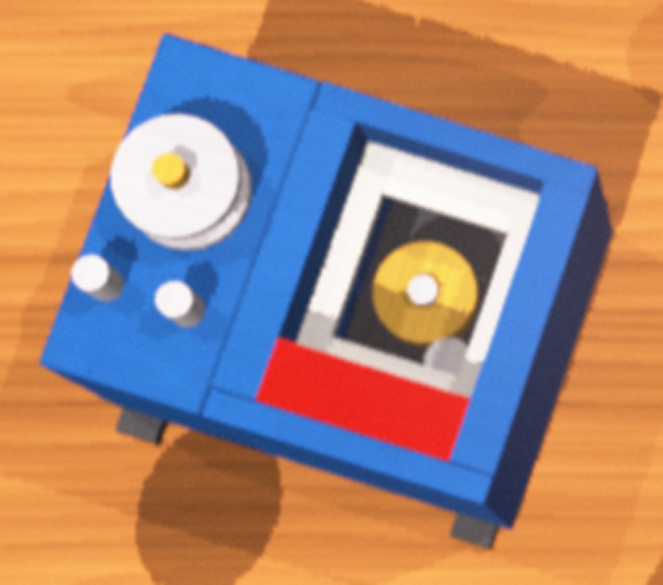

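View pics/well2.png

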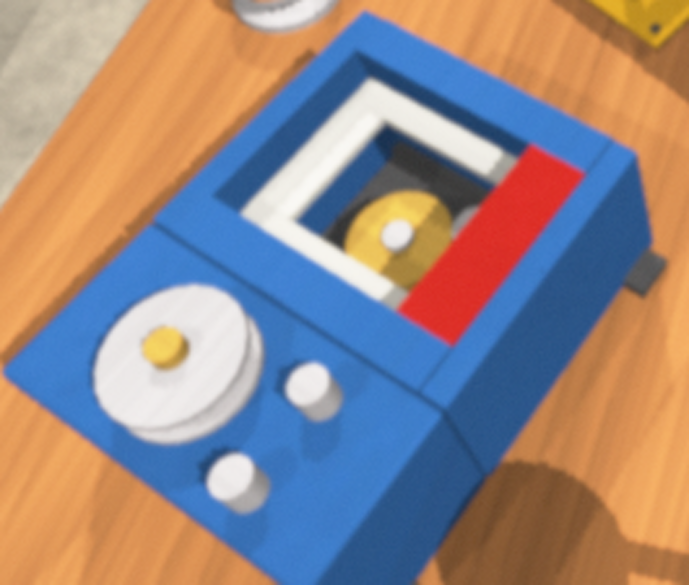

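The crop confirms it: (452,194) is a yellow oblong measuring 176x111 mm, with its bar across the middle. Next I fit the well pose from the lip and rim corners in both cameras.

Run:
```python
from h import *
from scipy.optimize import least_squares
np.set_printoptions(precision=4,suppress=True)
M=[(-54.5,65),(-54.5,-65),(-97.5,-65),(-97.5,65),(97.5,65),(97.5,-65)]
T=[(278,338),(468,398),(450,460),(258,400),(362,124),(543,181)]
S=[(400,300),(530,146),(582,173),(452,345),(216,197),(362,52)]
st,ss=snap('top'),snap('side')
T=np.array(T)/2.6+[20,20];S=np.array(S)/2.6+[20,255]
def mod(p):
    c,s=np.cos(p[2]),np.sin(p[2])
    return [(p[0]+(c*a-s*b)/1e3,p[1]+(s*a+c*b)/1e3,0.130) for a,b in M]
def res(p,w=(1,1)):
    q=mod(p);return np.concatenate([w[0]*(np.array([proj(st,x) for x in q])-T).ravel(),w[1]*(np.array([proj(ss,x) for x in q])-S).ravel()])
for w in [(1,1),(1,0),(0,1)]:
    f=least_squares(res,[0.55,0.3,0.0],args=(w,));print(w,f.x,np.degrees(f.x[2]),np.abs(f.fun).max())
f=least_squares(res,[0.55,0.3,0.0]);print(f.fun.reshape(-1,2))
# cover in side view
a=np.radians(24.79);C=np.array([.5193,-.3274]);u=np.array([np.cos(a),np.sin(a)]);v=np.array([-u[1],u[0]])
im=ss['img'].copy();it=st['img'].copy()
for z,k,l in [(0.006,87.5,55),(0.071,7,32),(.071,-7,32)]:
    for i,j in [(1,1),(1,-1),(-1,-1),(-1,1)]:
        p=np.append(C+(i*k*u+j*l*v)/1e3,z)
        for I,s in ((im,ss),(it,st)):cv2.circle(I,tuple(np.round(proj(s,p)*16).astype(int)),16,(255,0,0),-1,shift=4)
a1=cv2.resize(im[140:220,250:350],None,fx=4,fy=4);a2=cv2.resize(it[135:255,400:505],None,fx=4,fy=4)
h=np.zeros((480,820,3),np.uint8);h[:320,:400]=a1;h[:480,400:820]=a2
cv2.imwrite('pics/cov.png',h[:,:800,::-1])
```

```text
(1, 1) [ 0.6024  0.1721 -0.3094] -17.72816092615624 2.723531038532826
(1, 0) [ 0.6041  0.1716 -0.3101] -17.765553532500782 1.7844614955742202
(0, 1) [ 0.6006  0.1729 -0.309 ] -17.706782133948114 3.5104725743773315
[[-0.0649  0.8014]
 [ 0.9753  1.2961]
 [-0.4854  1.6067]
 [-1.1218  0.9991]
 [-2.1198 -0.0297]
 [ 1.1187  1.2281]
 [-2.1594  2.7235]
 [ 0.5326 -1.8608]
 [ 1.2229 -0.9754]
 [-0.3209 -0.8185]
 [-2.1043 -2.2349]
 [-2.3963 -2.4983]]
```

View pics/cov.png

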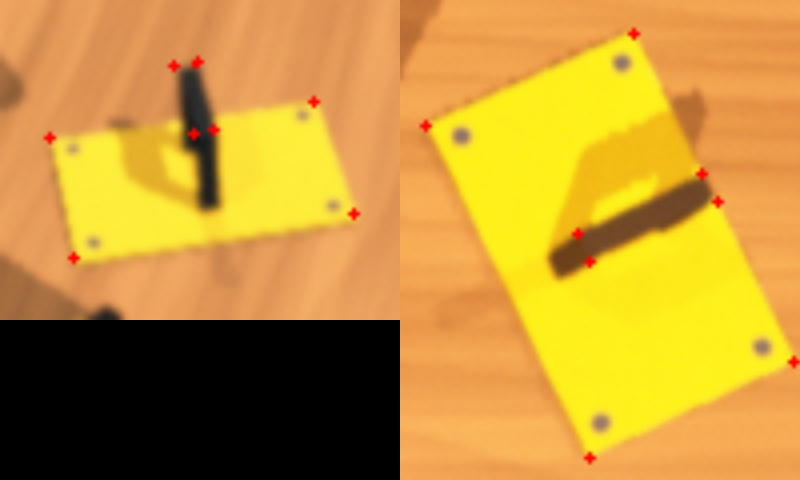

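Request:
drive_tool([
  [0,0,0.16,2.4,2.9,0,0],
  [0,0,0.32,4.8,5.8,0,0],
  [0,0,0.48,7.2,8.7,0,0],
  [0,0,0.64,9.6,11.5,0,0],
  [0,0,0.79,12,14.4,0,0],
])

```text
t: 1.72
position: [0.4007, -0.4692, 0.2267]
eef_rot: [-0.574, 0.819, -0.0, 0.0]
wrist_force: [0.3, -0.5, 0.5]
finger_gap: 1.0
```

Request:
drive_tool([
  [0,0,0.16,2.4,2.9,0,0],
  [0,0,0.32,4.8,5.8,-1,0],
  [0,0,0.48,7.2,8.7,-2,0],
  [0,0,0.64,9.6,11.5,-3,0],
  [0,0,0.785,11.9,14.3,-4,0],
])

```text
t: 2.35
position: [0.5198, -0.3262, 0.1865]
eef_rot: [0.844, -0.537, 0.0, -0.0]
wrist_force: [1.1, 0.3, 0.5]
finger_gap: 1.003
```

```bash
cat >> h.py <<'E'
from scipy.spatial.transform import Rotation as Ro
def show():
    q=r.get_state();M=Ro.from_quat(q['eef_rot']).as_matrix()
    print('t',round(q['t'],2),'pos',np.round(q['position'],4),'jawdeg',round(np.degrees(np.arctan2(M[1,1],M[0,1])),2),'z',np.round(M[:,2],3),'j',np.round(q['joint_pos'],2),'F',np.round(q['wrist_force'],1),'M',np.round(q['moment'],2),'gap',round(q['finger_gap'],3))
    return q
E
python3 - <<'E'
from h import *
show();s=snap('wrist','w1.png')
a=np.radians(24.79);C=np.array([.5193,-.3274]);u=np.array([np.cos(a),np.sin(a)]);v=np.array([-u[1],u[0]])
it=s['img'].copy()
for z,k,l in [(0.006,87.5,55),(0.071,7,32)]:
    for i,j in [(1,1),(1,-1),(-1,-1),(-1,1)]:
        p=np.append(C+(i*k*u+j*l*v)/1e3,z);cv2.circle(it,tuple(np.round(proj(s,p)).astype(int)),3,(255,0,0),-1)
cv2.imwrite('pics/w1.png',it[:,:,::-1])
E
```

```text
t 2.35 pos [ 0.5198 -0.3262  0.1865] jawdeg -154.95 z [ 0. -0. -1.] j [-0.24  0.29 -0.19  0.   -1.1   0.68] F [1.1 0.3 0.5] M [-0.02  0.06 -0.02] gap 1.003
```

View pics/w1.png

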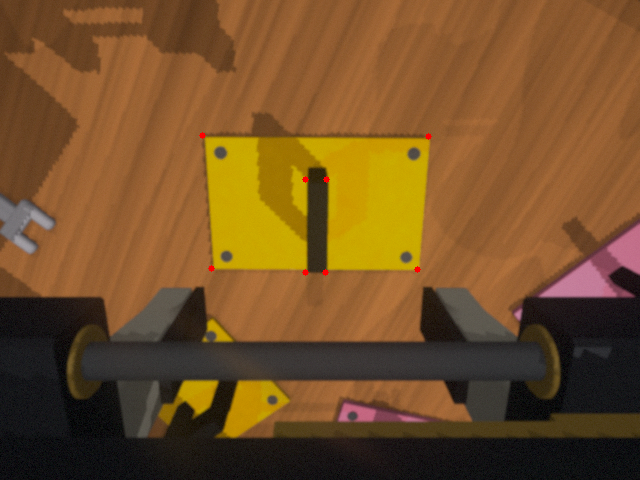

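The wrist view matches the measured pose: bar at (317,220), plate corners within about 2 px. Going down to grasp.

Request:
drive_tool([
  [0,0,0,0,-0.1,-4,0],
  [0,0,0,0,-0.1,-8,0],
  [0,0,0,0,-0.1,-11,0],
  [0,0,0,0,-0.1,-13.5,0],
  [0,0,0,0,-0.1,-14.5,0],
], force=40)

```text
t: 3.02
position: [0.5182, -0.328, 0.0401]
eef_rot: [0.842, -0.539, -0.001, 0.0]
wrist_force: [0.3, -0.5, 1.1]
finger_gap: 0.995
```

Request:
drive_tool([
  [0,0,0,0,0,0,0.5],
  [0,0,0,0,0,0,0.8],
  [0,0,0,0,0,0,1],
  [0,0,0,0,0,0,1],
  [0,0,0,0,0,0,1],
], force=40)

```text
t: 3.65
position: [0.5191, -0.3282, 0.0419]
eef_rot: [0.842, -0.539, 0.0, -0.0]
wrist_force: [-0.4, -0.7, 1.0]
finger_gap: 0.493
```

Request:
drive_tool([
  [0,0,0,0,0,0,1],
  [0,0,0,0,0,0.5,1],
  [0,0,0,0,0,1.5,1],
  [0,0,0,0,0,3,1],
  [0,0,0,0,0,5,1],
])

```text
t: 4.28
position: [0.5186, -0.3279, 0.0922]
eef_rot: [0.842, -0.539, -0.001, 0.0]
wrist_force: [0.1, -0.5, -3.0]
finger_gap: 0.152
```

Run:
```python
from h import *
show();snap('side','s2.png');snap('wrist','w2.png');a=cv2.imread('pics/s2.png');b=cv2.imread('pics/w2.png')
cv2.imwrite('pics/c2.png',np.hstack([cv2.resize(a,(400,300)),cv2.resize(b,(400,300))]))
```

```text
t 4.28 pos [ 0.5186 -0.3279  0.0922] jawdeg -155.26 z [-0.001  0.    -1.   ] j [-0.25  0.37 -0.3  -0.   -0.9   0.68] F [ 0.1 -0.5 -3. ] M [-0.01  0.03 -0.01] gap 0.152
```

View pics/c2.png

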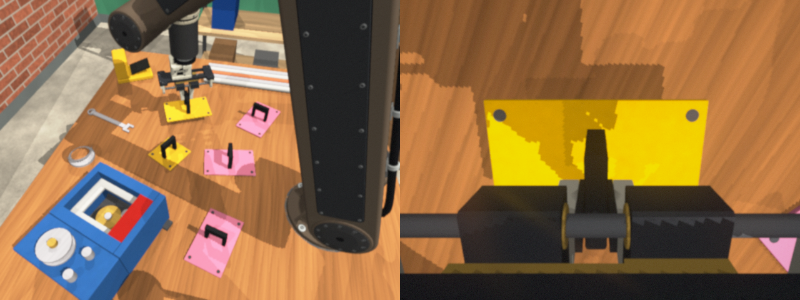

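Run:
```python
from h import *
q=show();s=snap('wrist','w3.png')
def pr(zb,dx=0,dy=0,da=0):
    M=Ro.from_quat(q['eef_rot']).as_matrix();u=M[:,1];v=M[:,0];n=-M[:,2]
    c=q['position']-n*zb   # underside centre
    return [proj(s,c+u*i*.0875+v*j*.055+n*.006) for i in(1,-1) for j in(1,-1)]
for zb in (.03,.04,.05,.06):print(zb,np.round(pr(zb)).tolist())
```

```text
t 4.38 pos [ 0.5206 -0.3287  0.0945] jawdeg -155.22 z [ 0.004 -0.002 -1.   ] j [-0.25  0.37 -0.29  0.   -0.9   0.68] F [ 0.2  0.1 -2. ] M [-0.04  0.04  0.  ] gap 0.157
0.03 [[520.0, 163.0], [489.0, 385.0], [108.0, 163.0], [139.0, 385.0]]
0.04 [[510.0, 160.0], [481.0, 373.0], [118.0, 160.0], [146.0, 373.0]]
0.05 [[500.0, 158.0], [474.0, 362.0], [127.0, 158.0], [153.0, 362.0]]
0.06 [[492.0, 155.0], [468.0, 351.0], [136.0, 155.0], [159.0, 351.0]]
```

View pics/w3.png

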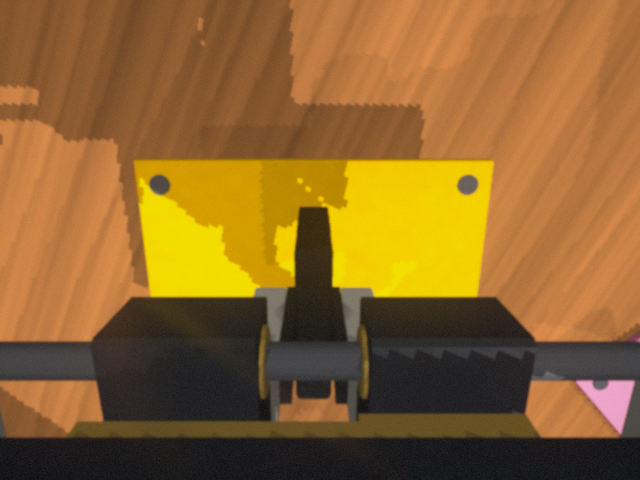

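The fingers closed late, so they hold only the top of the bar: the plate corners at (135,160)/(493,160) put the TCP about 60 mm above its underside. I'll set it back down and regrasp deeper.

Request:
drive_tool([
  [0,0,0,0,0,-1.5,1],
  [0,0,0,0,0,-2.6,1],
  [0,0,0,0,0,-3.1,1],
  [0,0,0,0,0,-3.1,0.6],
  [0,0,0,0,0,-3.1,0.6],
])

```text
t: 5.05
position: [0.5197, -0.3284, 0.0611]
eef_rot: [0.842, -0.539, 0.001, -0.0]
wrist_force: [0.6, -0.7, 1.8]
finger_gap: 0.327
```

Request:
drive_tool([
  [0,0,0,0,0,0,0.6],
  [0,0,0,0,0,-1,0.6],
  [0,0,0,0,0,-1.9,0.6],
  [0,0,0,0,0,-1.9,1],
  [0,0,0,0,0,-1.9,1],
])

```text
t: 5.68
position: [0.519, -0.3282, 0.0414]
eef_rot: [0.842, -0.539, -0.0, 0.0]
wrist_force: [0.3, 0.3, 0.0]
finger_gap: 0.232
```

Request:
drive_tool([
  [0,0,0,0,0,0,1],
  [0,0,0,0,0,0,1],
  [0,0,0,0,0,0,1],
  [0,0,0,0,0,0,1],
  [0,0,0,0,0,0,1],
], force=50)

```text
t: 6.3
position: [0.519, -0.3282, 0.0417]
eef_rot: [0.842, -0.539, 0.0, 0.0]
wrist_force: [-0.5, -1.4, -0.8]
finger_gap: 0.156
```

Run:
```python
from h import *
q=show();s=snap('wrist','w4.png')
```

```text
t 6.3 pos [ 0.519  -0.3282  0.0417] jawdeg -155.25 z [ 0. -0. -1.] j [-0.25  0.43 -0.34  0.   -0.79  0.68] F [-0.5 -1.4 -0.8] M [-0.35  0.39  0.01] gap 0.156
```

View pics/w4.png

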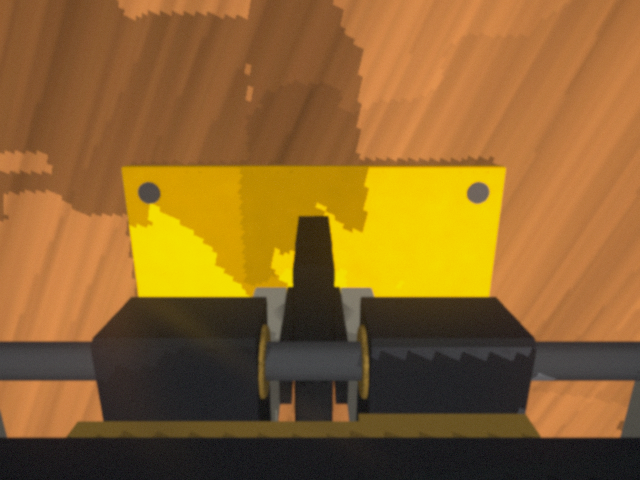

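```bash
cat > wf.py <<'E'
from h import *
from scipy.optimize import least_squares
np.set_printoptions(precision=4,suppress=True)
M=[(-54.5,65),(-54.5,-65),(-97.5,-65),(-97.5,65),(97.5,65),(97.5,-65)]
T=np.array([(278,338),(468,398),(450,460),(258,400),(362,124),(543,181)])/2.6+[20,20]
S=np.array([(400,300),(530,146),(582,173),(452,345),(216,197),(362,52)])/2.6+[20,255]
st,ss=snap('top'),snap('side')
crit=(3,50,.01)
def sub(s,p):
    return cv2.cornerSubPix(cv2.cvtColor(s['img'],cv2.COLOR_RGB2GRAY),p.astype(np.float32).reshape(-1,1,2),(4,4),(-1,-1),crit)[:,0]
T2,S2=sub(st,T),sub(ss,S);print(np.hstack([T2-T,S2-S]))
def mod(p):
    c,s=np.cos(p[2]),np.sin(p[2])
    return [(p[0]+(c*a-s*b)/1e3,p[1]+(s*a+c*b)/1e3,p[3]) for a,b in M]
def res(p,w,free):
    p=np.array(p);p[3]=p[3] if free else .13
    q=mod(p);return np.concatenate([w[0]*(np.array([proj(st,x) for x in q])-T2).ravel(),w[1]*(np.array([proj(ss,x) for x in q])-S2).ravel()])
for w,f in [((1,1),0),((1,1),1),((1,0),0),((0,1),0)]:
    o=least_squares(res,[.6,.17,-.3,.13],args=(w,f),loss='soft_l1');print(w,f,o.x,np.degrees(o.x[2]));print(np.round(res(o.x,(1,1),f).reshape(2,-1),1))
def draw(o,fn):
    L=[]
    for s,(x0,y0) in ((st,(20,20)),(ss,(20,255))):
        I=cv2.resize(s['img'],None,fx=4,fy=4,interpolation=2)
        for x in mod(o): cv2.drawMarker(I,tuple(np.round((proj(s,x)+.5)*4).astype(int)),(0,255,0),0,14,1)
        L.append(I)
    a=L[0][60*4:210*4,115*4:240*4];b=L[1][260*4:410*4,80*4:270*4]
    cv2.imwrite('pics/'+fn+'a.png',a[:,:,::-1]);cv2.imwrite('pics/'+fn+'b.png',b[:,:,::-1])
o=least_squares(res,[.6,.17,-.3,.13],args=((1,1),0),loss='soft_l1');draw(o.x,'fit')
E
python3 wf.py
```

```text
[[-0.1856 -1.425   2.9591 -2.0613]
 [-0.173  -0.3138 -1.0591 -1.375 ]
 [-1.8041  0.2995  0.4228  0.5852]
 [-1.1739 -0.1192  0.3709 -0.1018]
 [-2.9041 -1.1936 -1.8132 -0.9717]
 [ 0.      0.     -2.5622 -1.2796]]
(1, 1) 0 [ 0.6037  0.1732 -0.3065  0.13  ] -17.56397886272785
[[-0.5  1.6  0.6  0.8  0.8  0.5 -0.5  0.5 -0.1  0.5  0.3  0.4]
 [-6.   5.3  0.6 -0.2 -0.1 -1.3 -1.6 -0.2 -1.4 -0.6 -1.  -0.8]]
(1, 1) 1 [ 0.6041  0.1731 -0.3063  0.1285] -17.55193373660442
[[-0.2  1.6  0.8  0.7  1.1  0.4 -0.2  0.5  0.2  0.6  0.5  0.4]
 [-6.   5.6  0.5  0.2 -0.3 -0.9 -1.6  0.  -1.3 -0.2 -0.9 -0.4]]
(1, 0) 0 [ 0.6049  0.1734 -0.31    0.13  ] -17.763630188668266
[[-0.7  0.8  0.3  0.2  0.5 -0.1 -0.7 -0.4  0.1 -0.2  0.4 -0.1]
 [-7.   5.3 -0.  -0.1 -0.9 -1.1 -2.6 -0.2 -2.1 -0.9 -1.4 -0.9]]
(0, 1) 0 [ 0.6017  0.1733 -0.3017  0.13  ] -17.28517701812551
[[-0.5  3.   0.7  1.9  1.1  1.6 -0.4  2.  -0.5  1.7  0.1  1.3]
 [-4.5  5.6  1.7 -0.1  1.  -1.3  0.1 -0.1 -0.4 -0.  -0.2 -0.4]]
```

View pics/fita.png

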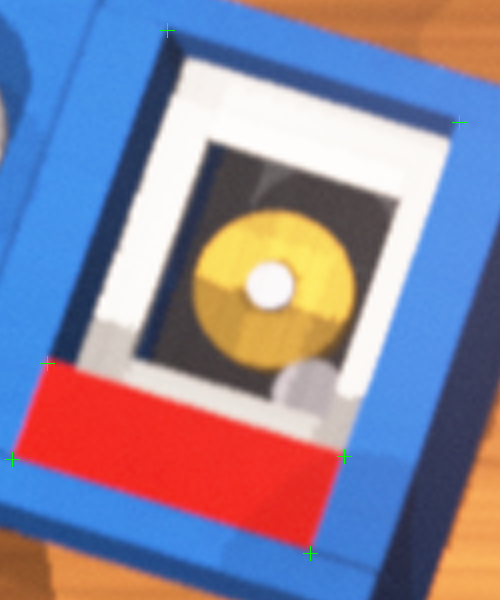

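View pics/fitb.png

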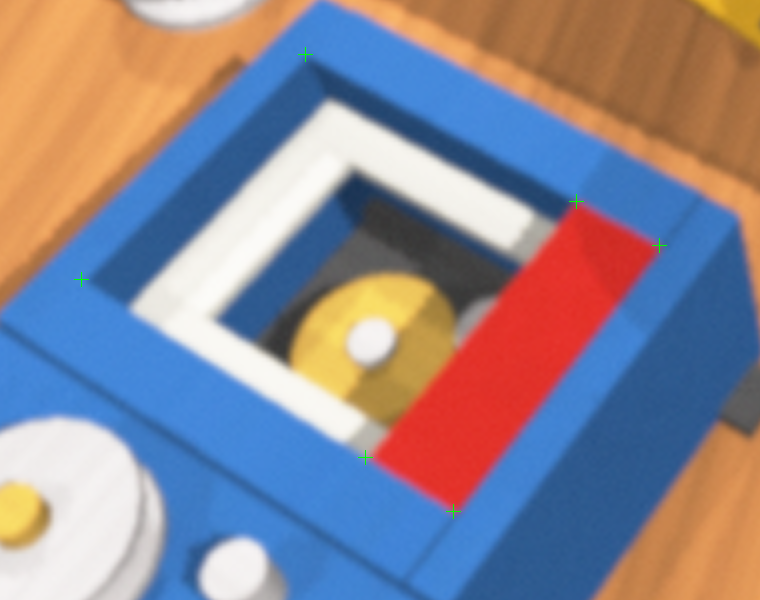

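Request:
drive_tool([
  [0,0,0,0,0,2,1],
  [0,0,0,0,0,6,1],
  [0,0,0,0,0,11,1],
  [0,0,0,0,0,16,1],
  [0,0,0,0,0,21,1],
])

```text
t: 7.08
position: [0.5185, -0.3276, 0.2526]
eef_rot: [0.842, -0.539, -0.001, -0.0]
wrist_force: [0.6, -0.7, -3.7]
finger_gap: 0.15
```

Request:
drive_tool([
  [0,0,-0.05,0.6,3,0,1],
  [0,0,-0.15,1.7,8,0,1],
  [0,0,-0.25,2.8,13,0,1],
  [0,0,-0.35,3.9,18,0,1],
  [0,0,-0.45,5,23,0,1],
])

```text
t: 7.7
position: [0.5687, -0.0962, 0.251]
eef_rot: [-0.699, 0.715, 0.001, -0.0]
wrist_force: [0.5, 0.4, -2.4]
finger_gap: 0.157
```

Request:
drive_tool([
  [0,0,-0.07,1.2,5.5,0,1],
  [0,0,-0.14,2.4,11,0,1],
  [0,0,-0.21,3.6,17,0,1],
  [0,0,-0.27,4.8,22,0,1],
  [0,0,-0.291,5.5,26,0,1],
])

```text
t: 8.32
position: [0.6237, 0.1642, 0.2506]
eef_rot: [-0.59, 0.808, 0.0, -0.001]
wrist_force: [0.7, -1.1, -3.3]
finger_gap: 0.154
```

Run:
```python
from h import *
q=show();s=snap('wrist','w5.png');snap('side','s5.png')
M=Ro.from_quat(q['eef_rot']).as_matrix();u=M[:,1];v=M[:,0];n=-M[:,2]
it=s['img']
c=q['position']-n*.0417
for i in(1,-1):
  for j in(1,-1):
    print(np.round(proj(s,c+u*i*.0875+v*j*.055+n*.006),1))
a=cv2.imread('pics/s5.png');b=cv2.imread('pics/w5.png')
cv2.imwrite('pics/c5.png',np.hstack([cv2.resize(a,(400,300)),cv2.resize(b,(400,300))]))
```

```text
t 8.32 pos [0.6237 0.1642 0.2506] jawdeg 162.28 z [-0.001  0.    -1.   ] j [ 0.56  0.3  -0.02 -0.   -1.25 -0.87] F [ 0.7 -1.1 -3.3] M [-0.02 -0.02  0.  ] gap 0.154
[507.1 159.9]
[479.3 370.6]
[118.8 159.8]
[146.7 370.5]
```

View pics/c5.png

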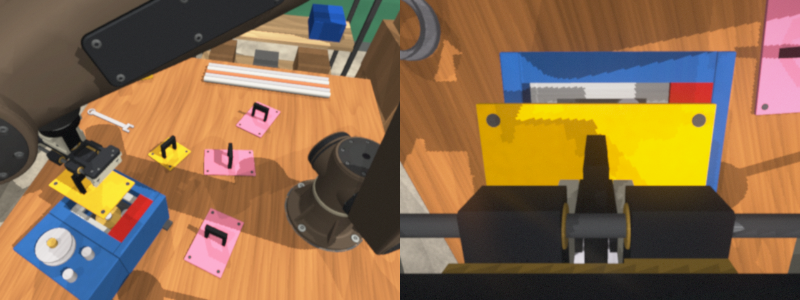

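View pics/w5.png

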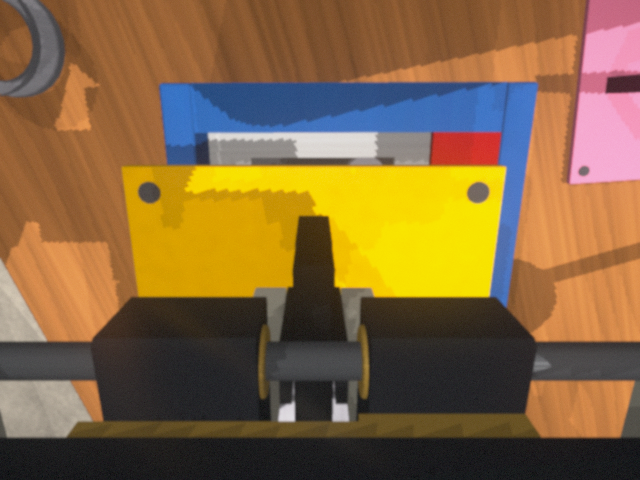

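Run:
```python
from h import *
np.set_printoptions(precision=4,suppress=True)
q=show();s=snap('wrist')
W=np.array([.603,.172]);a=np.radians(-17.7);ex=np.array([np.cos(a),np.sin(a)]);ey=np.array([-ex[1],ex[0]])
for n,uv in [('free,-y',(431,132)),('outer,-y',(500.5,132)),('blueedge L',(161,84)),('blueedge R',(537,84))]:
    p=at_z(s,uv,.130)[:2];print(n,p,'well',1e3*np.array([(p-W)@ex,(p-W)@ey]))
o,d=ray(s,(320,240));print(o,d)
# plate top in-hand: far corners pixels, solve with plane height
M=Ro.from_quat(q['eef_rot']).as_matrix()
for z in (.036,.0417):
  zz=q['position'][2]-z+.006
  A=at_z(s,(122,167),zz);B=at_z(s,(506,167),zz)
  for p in(A,B): print(z,'plate corner in tool x,y mm',1e3*(M.T@(p-q['position']))[:2])
cr=s['img'][60:180,140:560];cv2.imwrite('pics/w6.png',cv2.resize(cr[:,:,::-1],None,fx=1.9,fy=1.9,interpolation=2))
```

```text
t 8.43 pos [0.6239 0.1659 0.2499] jawdeg 162.45 z [-0.002  0.    -1.   ] j [ 0.56  0.3  -0.02 -0.   -1.25 -0.87] F [-0.4 -0.8 -2.9] M [-0.09  0.16 -0.  ] gap 0.158
free,-y [0.5337 0.1293] well [-53.079  -61.7699]
outer,-y [0.4916 0.1426] well [-97.1787 -61.8777]
blueedge L [0.6854 0.0512] well [115.1911 -90.0715]
blueedge R [0.4651 0.1209] well [-115.864   -90.6602]
[0.6001 0.0906 0.4084] [ 0.0756  0.2948 -0.9528]
0.036 plate corner in tool x,y mm [ 52.6147 -83.8732]
0.036 plate corner in tool x,y mm [52.5746 84.9395]
0.0417 plate corner in tool x,y mm [ 51.8147 -86.4184]
0.0417 plate corner in tool x,y mm [51.7735 87.4997]
```

View pics/w6.png

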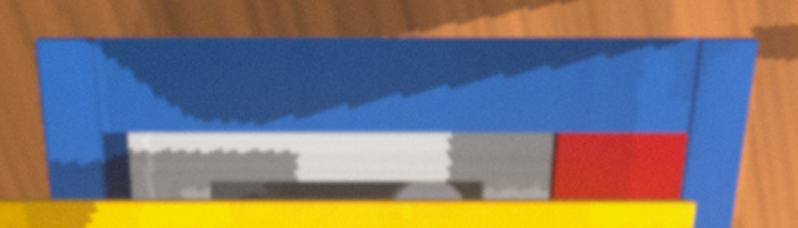

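The wrist view agrees with the fit: lip corners at (431,132) and (501,132), bender ends at ±115.5 mm about the estimated middle. Now tilting 20° with the lip end down.

Request:
drive_tool([
  [-0.03,-0.095,0,0.1,0,0,1],
  [-0.06,-0.19,0,0.2,-0.1,0,1],
  [-0.09,-0.285,0,0.3,-0.1,0,1],
  [-0.106,-0.333,0,0.3,-0.1,0,1],
  [-0.106,-0.333,0,0.3,-0.1,-1,1],
])

```text
t: 9.1
position: [0.6258, 0.16, 0.2414]
eef_rot: [-0.581, 0.795, -0.14, 0.103]
wrist_force: [-0.1, -0.8, -3.7]
finger_gap: 0.154
```

Request:
drive_tool([
  [0,0,0,0,0,-1.5,1],
  [0,0,0,0,0,-3,1],
  [0,0,0,0,0,-4.5,1],
  [0,0,0,0,0,-5.5,1],
  [0,0,0,0,0,-5.5,1],
])

```text
t: 9.72
position: [0.6267, 0.1603, 0.1852]
eef_rot: [-0.581, 0.795, -0.14, 0.102]
wrist_force: [-0.2, -0.1, -4.0]
finger_gap: 0.155
```

```bash
cat >> h.py <<'E'
W=np.array([.603,.172,.094]);_a=np.radians(-17.7);EX=np.array([np.cos(_a),np.sin(_a),0]);EY=np.array([-EX[1],EX[0],0])
def well(g=.0417):
    q=show();M=Ro.from_quat(q['eef_rot']).as_matrix();n=-M[:,2];u=-M[:,1]
    T=q['position']-W;c=q['position']-n*g
    for nm,p in (('TCP',q['position']),('lead',c-u*.0875),('mid',c),('trail',c+u*.0875)):
        d=p-W;print(nm,np.round(1e3*np.array([d@EX,d@EY,d[2]]),1))
    print('tilt',np.degrees(np.arcsin(u[2])),'roll',np.degrees(np.arcsin(M[2,0])))
E
python3 - <<'E'
from h import *
well();s=snap('side');cr=s['img'][240:420,40:280]
cv2.imwrite('pics/s7.png',cv2.resize(cr[:,:,::-1],None,fx=3,fy=3,interpolation=2))
s=snap('wrist','w7.png')
E
```

```text
t 9.72 pos [0.6267 0.1603 0.1852] jawdeg 162.32 z [ 0.325 -0.105 -0.94 ] j [ 0.7   0.19 -0.55  0.47 -0.7  -1.35] F [-0.2 -0.1 -4. ] M [0.47 1.52 0.04] gap 0.155
TCP [26.1 -4.  91.2]
lead [-41.9  -4.   22.2]
mid [40.3 -4.  52. ]
trail [122.6  -4.   81.9]
tilt 19.952764654546414 roll 0.09486339545130267
```

View pics/s7.png

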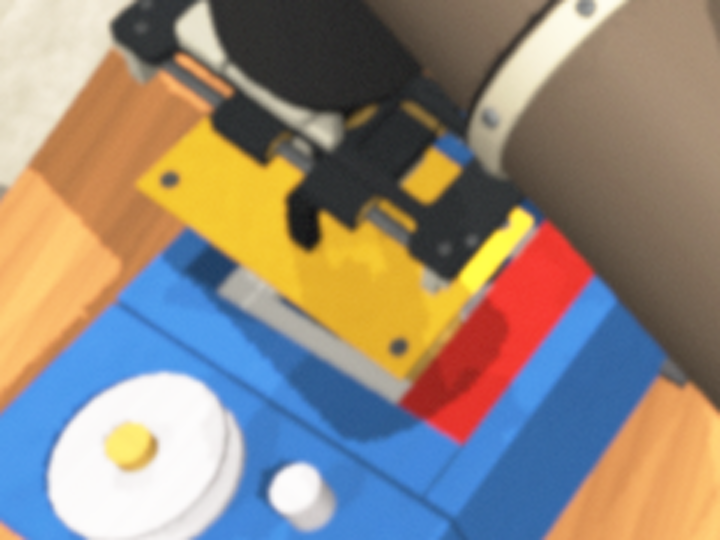

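View pics/w7.png

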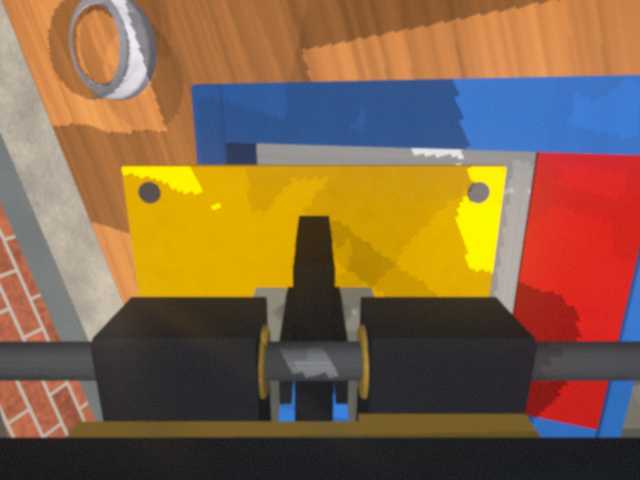

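The side view shows the leading edge inside the opening, clear of the red lip. Lowering it and centring across the well.

Request:
drive_tool([
  [0,0,0,0.1,0.3,0,1],
  [0,0,0,0.1,0.3,-0.6,1],
  [0,0,0,0.1,0.3,-1.2,1],
  [0,0,0,0.1,0.3,-1.7,1],
  [0,0,0,0.1,0.3,-1.7,1],
])

```text
t: 10.45
position: [0.6277, 0.1635, 0.1688]
eef_rot: [-0.581, 0.795, -0.14, 0.102]
wrist_force: [-0.8, -0.4, -3.6]
finger_gap: 0.154
```

Run:
```python
from h import *
well();s=snap('side');cr=s['img'][240:420,40:280]
cv2.imwrite('pics/s8.png',cv2.resize(cr[:,:,::-1],None,fx=3,fy=3,interpolation=2))
s=snap('wrist','w8.png')
```

```text
t 10.45 pos [0.6277 0.1635 0.1688] jawdeg 162.31 z [ 0.325 -0.105 -0.94 ] j [ 0.7   0.21 -0.58  0.49 -0.66 -1.38] F [-0.8 -0.4 -3.6] M [ 0.52  1.53 -0.02] gap 0.154
TCP [26.1 -0.6 74.8]
lead [-41.9  -0.6   5.7]
mid [40.3 -0.6 35.6]
trail [122.6  -0.6  65.5]
tilt 19.98265105990913 roll 0.0418643615362523
```

View pics/s8.png

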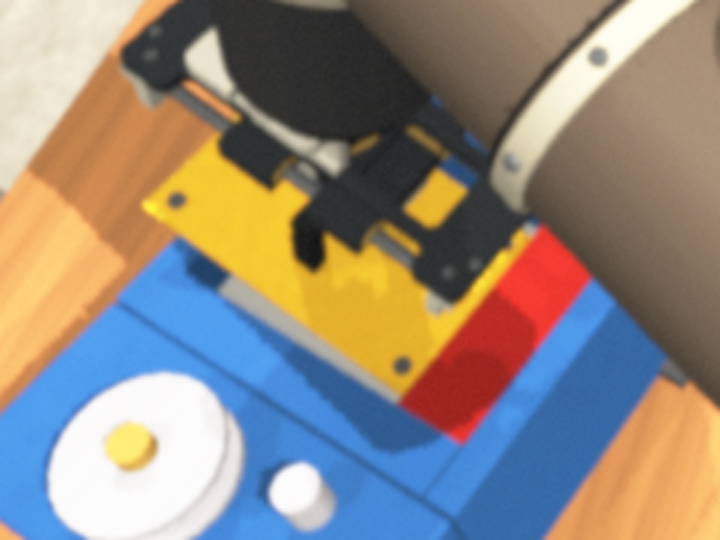

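View pics/w8.png

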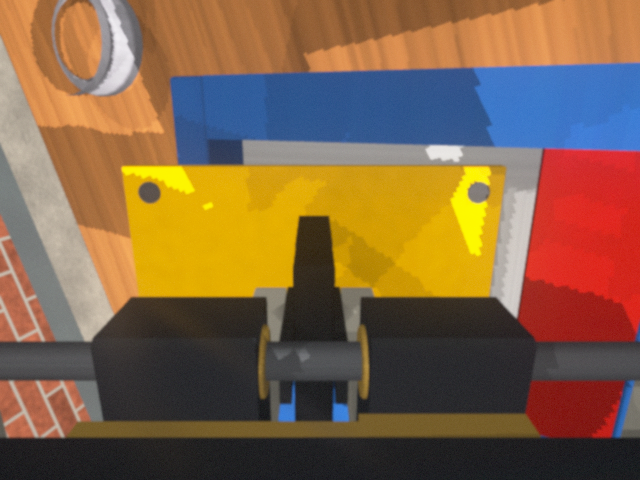

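Request:
drive_tool([
  [0,0,0,-0.3,0.1,-0.1,1],
  [0,0,0,-0.95,0.3,-0.15,1],
  [0,0,0,-1.9,0.6,-0.15,1],
  [0,0,0,-2.85,0.9,-0.15,1],
  [0,0,0,-2.85,0.9,-0.15,1],
])

```text
t: 11.18
position: [0.5988, 0.1732, 0.1683]
eef_rot: [-0.581, 0.795, -0.14, 0.103]
wrist_force: [0.4, 0.4, -2.9]
finger_gap: 0.156
```

Run:
```python
from h import *
well();s=snap('side');cr=s['img'][240:420,40:280]
cv2.imwrite('pics/s9.png',cv2.resize(cr[:,:,::-1],None,fx=3,fy=3,interpolation=2))
s=snap('wrist','w9.png')
```

```text
t 11.18 pos [0.5988 0.1732 0.1683] jawdeg 162.34 z [ 0.327 -0.103 -0.94 ] j [ 0.75  0.17 -0.63  0.51 -0.66 -1.45] F [ 0.4  0.4 -2.9] M [ 0.52  1.59 -0.03] gap 0.156
TCP [-4.4 -0.2 74.3]
lead [-72.3  -0.2   5.2]
mid [ 9.9 -0.1 35.2]
trail [92.1 -0.1 65.1]
tilt 20.030761367106166 roll -0.030421608720711358
```

View pics/w9.png

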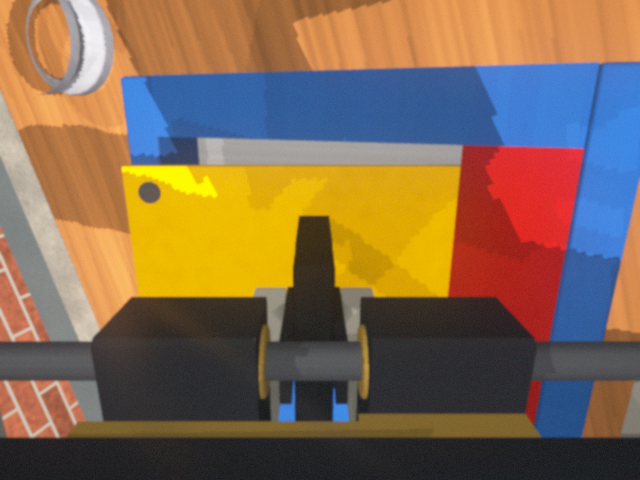

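View pics/s9.png

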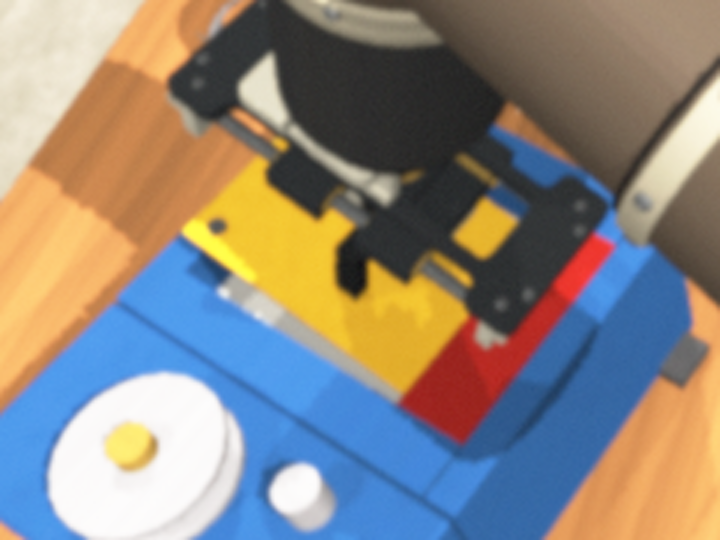

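Request:
drive_tool([
  [0.005,0.02,0,-0.15,0.05,-0.15,1],
  [0.013,0.04,0,-0.35,0.1,-0.35,1],
  [0.021,0.066,0,-0.6,0.2,-0.6,1],
  [0.032,0.1,0,-0.84,0.27,-0.85,1],
  [0.032,0.1,0,-0.84,0.27,-0.85,1],
])

```text
t: 11.9
position: [0.5919, 0.1758, 0.1596]
eef_rot: [-0.585, 0.802, -0.098, 0.072]
wrist_force: [-0.8, -0.9, -2.9]
finger_gap: 0.155
```

Run:
```python
from h import *
well()
s=snap('wrist','w10.png')
```

```text
t 11.9 pos [0.5919 0.1758 0.1596] jawdeg 162.24 z [ 0.231 -0.073 -0.97 ] j [ 0.73  0.21 -0.51  0.31 -0.75 -1.25] F [-0.8 -0.9 -2.9] M [0.37 1.08 0.08] gap 0.155
TCP [-11.8   0.2  65.6]
lead [-86.5   0.3   4. ]
mid [-1.6  0.2 25.2]
trail [83.2  0.1 46.4]
tilt 14.023756499231295 roll -0.05025425984231754
```

View pics/w10.png

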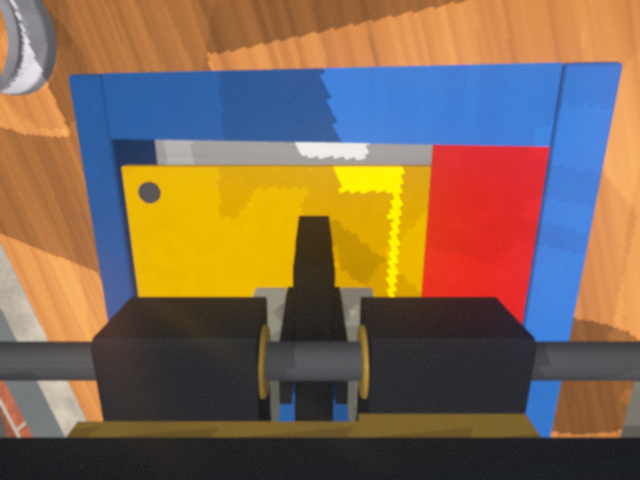

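Request:
drive_tool([
  [0.018,0.058,0,0.26,-0.08,-0.5,1],
  [0.037,0.117,0,0.52,-0.17,-1.05,1],
  [0.056,0.175,0,0.8,-0.25,-1.65,1],
  [0.0744,0.233,0,1.08,-0.34,-2.25,1],
  [0.0744,0.233,0,1.08,-0.34,-2.25,1],
])

```text
t: 12.58
position: [0.6029, 0.1714, 0.1363]
eef_rot: [-0.589, 0.808, -0.0, -0.0]
wrist_force: [0.3, -0.3, -4.2]
finger_gap: 0.16
```

Run:
```python
from h import *
well()
s=snap('wrist','w11.png')
```

```text
t 12.57 pos [0.6029 0.1714 0.1363] jawdeg 162.18 z [-0.    -0.001 -1.   ] j [ 0.59  0.35 -0.22  0.   -1.   -0.9 ] F [ 0.3 -0.3 -4.2] M [-0.03  0.06 -0.02] gap 0.16
TCP [ 0.1 -0.6 42.3]
lead [-87.4  -0.4   0.6]
mid [ 0.1 -0.6  0.6]
trail [87.6 -0.8  0.6]
tilt 0.009167993472145433 roll 0.04046390230689144
```

View pics/w11.png

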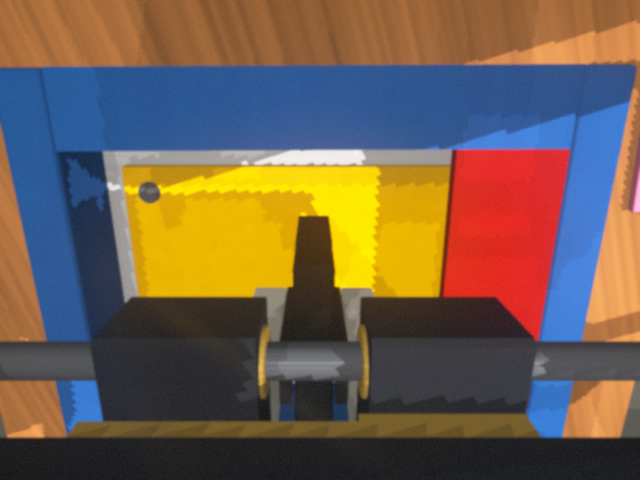

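It is flat and centred, still just above the ledges. Lowering to contact.

Request:
drive_tool([
  [0,0,0,0,0,-0.05,1],
  [0,0,0,0,0,-0.1,1],
  [0,0,0,0,0,-0.1,1],
])

```text
t: 13.0
position: [0.6016, 0.1723, 0.1364]
eef_rot: [-0.59, 0.807, -0.0, 0.0]
wrist_force: [0.9, -0.6, -3.3]
finger_gap: 0.16
```

Run:
```python
from h import *
well()
```

```text
t 13.0 pos [0.6016 0.1723 0.1364] jawdeg 162.32 z [ 0.001  0.    -1.   ] j [ 0.59  0.35 -0.22  0.   -1.   -0.9 ] F [ 0.9 -0.6 -3.3] M [0.03 0.12 0.  ] gap 0.16
TCP [-1.4 -0.1 42.4]
lead [-88.9  -0.1   0.6]
mid [-1.4 -0.1  0.7]
trail [86.1 -0.   0.7]
tilt 0.02750756859500536 roll -0.03332120592950204
```

Request:
drive_tool([
  [0,0,0,0,0,-0.05,1],
  [0,0,0,0,0,-0.1,1],
  [0,0,0,0,0,-0.15,1],
  [0,0,0,0,0,-0.15,1],
])

```text
t: 13.5
position: [0.6019, 0.1723, 0.1356]
eef_rot: [-0.59, 0.807, 0.0, 0.0]
wrist_force: [-4.1, 0.6, 6.0]
finger_gap: 0.156
```

The wrist force has gone from -3 N to +6 N, so it rests on the ledges. Opening partway to stay clear of the lip.

Request:
drive_tool([
  [0,0,0,0,0,0,0.6],
  [0,0,0,0,0,0,0.6],
  [0,0,0,0,0,0,0.6],
  [0,0,0,0,0,0,0.6],
  [0,0,0,0,0,0,0.6],
])

```text
t: 14.12
position: [0.6019, 0.1721, 0.1345]
eef_rot: [-0.59, 0.808, 0.0, 0.0]
wrist_force: [0.2, -0.7, 0.6]
finger_gap: 0.395
```

Request:
drive_tool([
  [0,0,0,0,0,1,0.6],
  [0,0,0,0,0,3,0.6],
  [0,0,0,0,0,6,0.6],
  [0,0,0,0,0,10,0.6],
  [0,0,0,0,0,14,0.6],
])

```text
t: 14.75
position: [0.6019, 0.172, 0.2767]
eef_rot: [-0.59, 0.807, 0.0, 0.0]
wrist_force: [0.7, -0.1, -0.3]
finger_gap: 0.398
```

Request:
drive_tool([
  [0,0,0,-1,-4,1,0.6],
  [0,0,0,-2,-9,2,0.6],
  [0,0,0,-3,-14,3,0.6],
  [0,0,0,-4,-20,4,0.6],
  [0,0,0,-5,-25,4,0.6],
])

```text
t: 15.38
position: [0.5517, -0.0798, 0.3166]
eef_rot: [-0.59, 0.807, -0.001, 0.001]
wrist_force: [2.0, 0.6, 0.1]
finger_gap: 0.401
```

Run:
```python
from h import *
show()
o=[]
s=snap('side');o.append(cv2.resize(s['img'][240:420,40:280],(480,360),interpolation=2))
s=snap('top');a=cv2.resize(s['img'][40:240,40:260],(396,360),interpolation=2)
cv2.imwrite('pics/f_side.png',cv2.resize(o[0],None,fx=1.5,fy=1.5)[:,:,::-1]);cv2.imwrite('pics/f_top.png',cv2.resize(a,None,fx=1.5,fy=1.5)[:,:,::-1]);cv2.imwrite('pics/f_topfull.png',s['img'][:,:,::-1])
```

```text
t 15.38 pos [ 0.5517 -0.0798  0.3166] jawdeg 162.3 z [ 0.003  0.    -1.   ] j [ 0.21  0.12 -0.1   0.   -1.35 -0.52] F [2.  0.6 0.1] M [ 0.   -0.02 -0.01] gap 0.401
```

View pics/f_side.png

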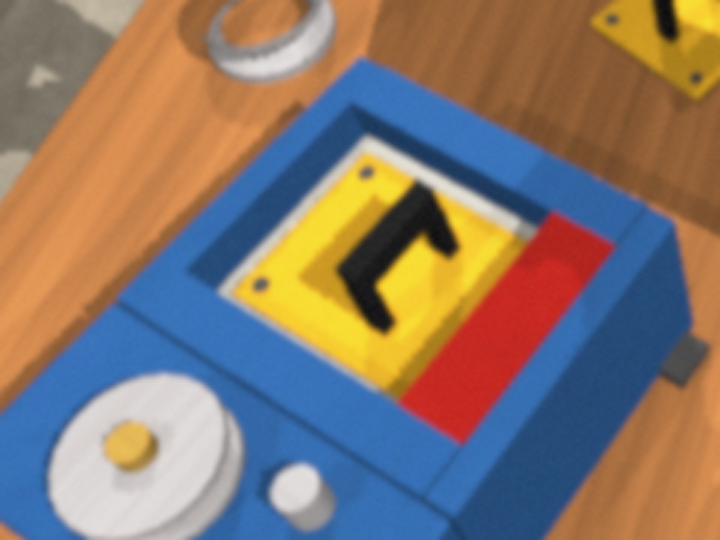

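View pics/f_top.png

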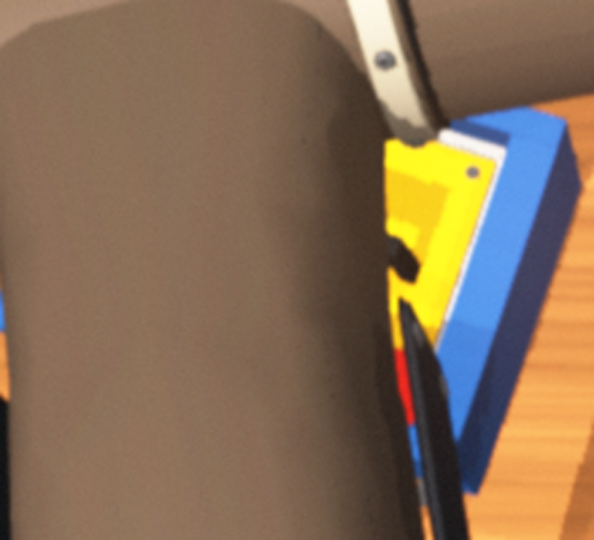

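View pics/f_topfull.png

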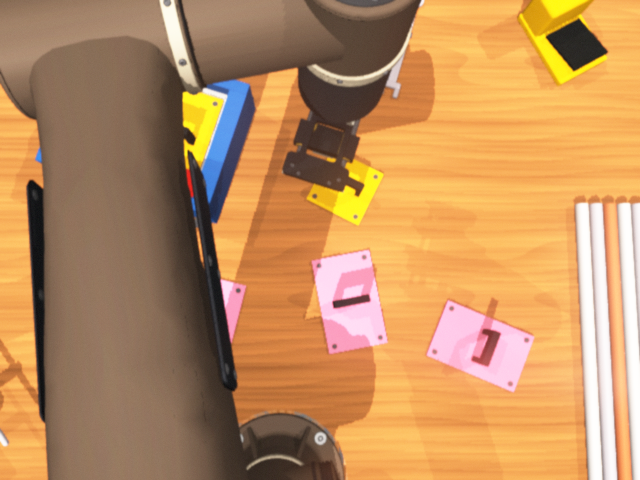

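The side view shows the cover flat inside the well, with an even white ledge border at the far end, its lip end under the red lip, and the gripper clear. The short cover at (344,187) and the pink ones haven't moved. Handing in.

Run:
```python
from h import *
s=snap('side')
for z in (.1,):
  for i in (1,):
    for j in (1,-1):
      print(np.round((proj(s,W+EX*i*.0875+EY*j*.055+[0,0,.006])-[40,240])*3))
print(r.sign_off())
```

```text
[228. 286.]
[364. 144.]
the job is handed in; nothing more can be done
None
```

The long yellow cover is lying flat in the blue tube bender's well with one end under the red lip, and I have handed the job in. It took about 15.5 s of the 50 s allowed.

- **How it went:** I gripped the cover by its bar and carried it over. I lowered it tilted 20° with the lip end down, slid that end under the lip, then let the other end down flat and let go.
- **Mended on the way:** on the first grasp the fingers closed late and held only the top of the bar. I set the cover back down and gripped it deeper before carrying it.
- **Last checks:**
  - On lowering, the wrist force went from about -3 N to +6 N, so the cover was resting on the ledges.
  - After release, the side picture shows it flat, with an even ledge border at the far end and its other end under the lip.
  - The far corners I calculated for a flat, centred cover fall about 8–10 pixels from the visible ones in the 3x enlarged side picture, roughly 4–7 mm. The side camera was off by about as much when I located the bender.
  - The short cover and the pink look-alikes that were in view had not moved. The arm hid one pink cover from the top camera, but the arm never worked near it.
- **Disagreements:**
  - The side and top cameras differed by about 3 mm on where the well is.
  - The wrist camera read about 3 mm off across the well, for both the cover and the well, so their fit to each other was not affected.
  - The arm hid most of the well from the top camera at the end, so the final check relied mainly on the side picture.

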